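Slide a drive under the bridge of a test dock

ROBOT

A 6-joint arm with a two-finger parallel gripper is mounted at the origin on the work surface. World frame = base frame: x ahead of the robot, y to its left, z up, the work surface at z = 0. Lengths are in m, angles in degrees, forces in N, time in s.
With the tool pointing down it reaches from about 0.35 to 0.875 m from the base axis. Payload 4.2 kg.
Tool frame: the origin (TCP) lies midway between the tips of the shut fingers; the grasp point (between the pads) lies 19 mm behind it; z points along the fingers, y is the line along which they close (so a half turn about z gives the same grasp; the last joint's range is limited). The gripper opens to 87 mm and grips with 3 to 60 N. Pads are 19 mm wide; open, the fingers measure 117 mm over their backs; the gripper's body (75 mm by 190 mm) begins 51 mm behind the grasp point.
Start: joints at [-55.256, 22.042, 0.453, 0, -68.411, -14.817], TCP at [0.213, -0.588, 0.186] pointing down, gripper open.
Joint ranges: [-179.83, 179.83], [-69.29, 118.12], [-61.27, 80.66], [-181.25, 117.63], [-171.15, -9.14], [-177.46, 177.46]. Speed limits (degrees/s): [159.86, 159.86, 180, 180, 180, 180].

INTERFACE

Orientations are given as a 3x3 rotation matrix whose columns are the frame's x, y, z axes.
In Python, from station import r, cams gives the robot as it stands.
- The arm moves only by the tool play_rows, never from a script. Its argument "commands" is text: rows parted by semicolons, each of 6 numbers parted by spaces: the shift along the world's x, y, z normalised to -1 to 1, where 1 is 30 mm, then the turn, a rotation vector about the world's x, y, z normalised to -1 to 1, where 1 is 0.15 rad. A call has 1 to 20 rows; each row shifts and turns the commanded pose from where the row before left it; what a row does not reach is not made up. A row lasts 1/10 s, in which the tool goes at most 50 mm and 8.59 degrees, less where a joint would pass 70% of its speed; a pose out of reach is approached as far as the arm can. A call with a number of a shift or a turn outside -1 to 1 is refused whole. A call with a gripper value outside its range is refused whole. "grip" is the finger opening in mm, from 0 to 87, set as the call begins (left out, the last holds). The fingers move at their own pace and stop on an object; the grip force is fixed at half the most. Time passes only in rows, so rows that do not move let the fingers close. It gives the time, the measured TCP pose, the force, the opening and the grip force at its end, in the units of the state.
- r.sense(): the state, without advancing time (a new reading comes with each control period).
- cams.capture(name): name is "side" or "top" or "wrist"; returns (picture, depth): 420x560x3 uint8, blue, green, red; 420x560 float32, m along the optical axis (not along the pixel's ray), 0 where there is no reading.
- cams.camera_info(name): a dict with "mtx" (3x3 intrinsics, pixels), "R" (3x3) and "t" (3): a world point X has camera coordinates R X + t. Camera axes: x right, y down, z forward; pixel columns grow to the right and rows downward; lengths in m; the calibration is good to about 2 mm. A picture is of the moment at which its call begins: read the wrist's pose just before it. camera_info takes no time and is no camera call; for the wrist camera it gives the pose at the moment of the call.
- r.finish_job(): hands the job in; it is judged then, once.
The state is a dict: "time_s": time; "joints": joint angles; "joint_velocities": joint speeds; "effort": joint torques, N m; "tcp_pos": TCP position; "ee_rot": TCP orientation; "wrist_force": force on the tool from outside, world axes, zero at the start; "moment": the same for the moment, N m; "gripper_width": opening from 0.0 (shut) to 1.0 (fully open); "gripper_force": force on a finger pad.
Only numpy, scipy, OpenCV 4.12 (cv2) and the standard library are available. Lean on these libraries where they do the work, as an engineer would, in place of code of your own. Each camera call takes 0.05 s, during which the arm holds its last target. There are 200 camera calls.

TASK

With the fingertips, push the loose flat drive along the bench, connector end first, under the low bridge of the test dock until it is fully home against the end block; then press the button on the end block all the way down and let it go. The drive must stay flat on the bench, never lifted, carried or tipped, the button must not be pressed before the drive is home, and the other things on the bench must be left where they are.

Things in the scene. Friction and masses are not known exactly. Their poses are not given: they have to be found in the camera images.
- drive: Loose flat computer drive, plain aluminium with a paper label on top, 100 x 70 x 9.5 mm, about 0.1 kg, lying on the bench before the dock's mouth. Origin: centre of its underside. +x along its 100 mm length to the end with the black connector strip, z up.
- drive_nose (a point): Middle of the drive's connector end face (50 mm ahead of its centre), 5 mm above its underside.
- drive_tail (a point): Middle of the drive's plain end face (50 mm behind its centre), 5 mm above its underside.
- dock: Test dock fixed to the bench. Origin: on the bench, at the middle of the upright stop face of its end block (x = 0). +x is the way the drive is pushed in, z up. The drive slides on the bench itself between two aluminium rails (point dock_mouth), under a steel bridge (point dock_bridge). When home the drive's tail is at x = -100 mm, 30 mm outside the bridge.
- dock_bridge (a point): Middle of the bridge's underside, 12.5 mm above the bench (3 mm above the drive's top). The bridge is a steel bar across the rails, 110 mm wide, from x = -70 to -40 mm in the dock's frame, its top 20.5 mm above the bench, two screw heads on it to 24 mm.
- dock_stop (a point): Middle of the dock's stop face, 5 mm above the bench: the drive's nose touches here when home. The end block behind it is a grey box, x = 0 to 70 mm in the dock's frame, 110 mm wide, 24 mm high, with the button on top.
- dock_mouth (a point): Midway between the rails' front ends (x = -80 mm in the dock's frame), 5 mm above the bench. Rails 8 mm high, 75 mm apart inside, run from here to the stop face. Before them two guides, 8 mm high, flare out from 75 mm apart here to about 119 mm apart at x = -116 mm.
- button (a joint): Travel of the round spring button (24 mm across, pressed straight down) on the dock's end block: 0 up, 0.006 m fully down, which takes about 4 N. It springs back up when let go.
- button_top (a point): Centre of the button's top face, moving with it.
- battery: Bystander, to be left alone: loose black battery module, 90 x 55 x 20 mm. Origin: centre of its underside.
- screw_cup: Bystander, to be left alone: loose small steel cup, 60 mm wide, 28 mm high. Origin: centre of its underside.
- brass_bar: Bystander, to be left alone: loose brass bar, 180 x 12 x 6 mm. Origin: centre of its underside.
- screwdriver: Bystander, to be left alone: loose screwdriver, 190 mm long. Origin: the tool's underside, it lies along its x.
- heatsink: Bystander, to be left alone: loose finned aluminium heat sink, 50 x 50 x 26 mm. Origin: centre of its underside.
- tape: Bystander, to be left alone: loose roll of clear tape lying flat, 80 mm across, 18 mm high. Origin: centre of its underside.
- display: Bystander, to be left alone: loose flat display panel in a steel frame, 200 x 150 x 8 mm. Origin: centre of its underside.
There are look-alikes about, which are no part of the job. What is shaped like the dock but orange is not meant.

How it is judged:
By the outcome, as a careful person would: the job done as asked, in the order asked, and still so for the second after the job is handed in, with the robot touching nothing.
It also fails if it takes over 64 s, if anything falls off the work surface, if the arm or the gripper's body presses on something with over 40 N, if the wrist force passes 120 N, or if a joint passes its speed limit or range.

## Working session

There is one attempt and no reset: what is moved stays moved. The work goes in short steps, Python scripts to look and compute and a tool call to move; the robot and the scene stay as the last step left them, time stands still between calls to the robot, and variables do not carry over. Pictures are saved under pics/ and viewed, at most 10 in all, crops included, and the job is handed in when it is done.

Besides the shell and the picture viewer there is one more tool, called in YAML: its name, and indented under it one key for each argument. play_rows: Moves the arm, as the interface text tells. Scaled input: -1 to 1 covers 30 mm each way for a shift and 0.15 rad each way for a turn. Its arguments: {"type":"object","properties":{"commands":{"type":"string"},"grip":{"type":"number"}},"required":["commands"]}

```bash
mkdir -p pics; ls
cat > h.py <<'E'
from station import r, cams
import numpy as np, cv2
def shot(n,f=None):
    i=cams.camera_info(n); p,d=cams.capture(n)
    if f: cv2.imwrite('pics/'+f,p); np.savez('pics/'+f+'.npz',p=p,d=d,m=i['mtx'],R=i['R'],t=i['t'])
    return p,d,i
def ray(i,uv,z):
    R=np.array(i['R']);t=np.array(i['t']).ravel();c=-R.T@t
    v=R.T@np.linalg.inv(i['mtx'])@np.array([uv[0],uv[1],1.]); return c+v*(z-c[2])/v[2]
def dpt(i,uv,d):
    R=np.array(i['R']);t=np.array(i['t']).ravel()
    return R.T@(np.linalg.inv(i['mtx'])@np.array([uv[0],uv[1],1.])*d[int(uv[1]),int(uv[0])]-t)
E
python3 - <<'E'
from h import *
for n in ['top','side']:
    p,d,i=shot(n,n+'0.png'); print(n,-np.array(i['R']).T@np.array(i['t']).ravel(),i['mtx'][0][0])
print(r.sense())
E
```

```text
pics
top [ 0.38322227 -0.1008908   1.19121354] 460.7616393118596
side [0.19626414 0.53157771 0.78970278] 395.8719434266559
{'time_s': 0.1, 'joints': array([-5.52575907e+01,  2.20861740e+01,  3.87794765e-01, -2.61424932e-02,
       -6.84103838e+01, -1.48159027e+01]), 'joint_velocities': array([-0.06880014, -0.03490444,  0.20572124,  0.21029936, -0.06488913,
        0.05005871]), 'effort': array([-7.44049375e-04, -3.91689920e+01,  1.87933570e+01,  4.23190624e+00,
        1.34626130e-02, -7.31664363e-05]), 'tcp_pos': array([ 0.21281395, -0.5870075 ,  0.1850701 ]), 'ee_rot': array([[-9.40187872e-01, -3.40655585e-01, -7.33155681e-04],
       [-3.40656365e-01,  9.40186149e-01,  1.80160415e-03],
       [ 7.55763006e-05,  1.94360052e-03, -9.99998108e-01]]), 'wrist_force': array([ 0.05536796,  0.67504076, -0.41686155]), 'moment': array([-0.0961776 , -0.00592151,  0.00182558]), 'gripper_force': 0.0, 'gripper_width': 0.998743108827255}
```

View pics/top0.png

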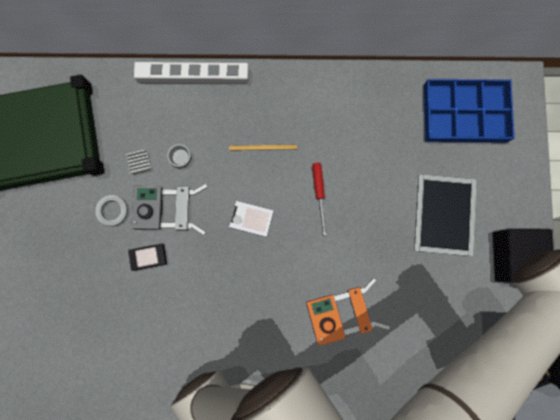

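View pics/side0.png

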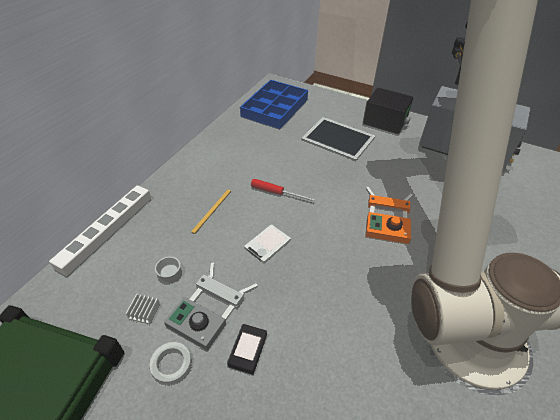

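The top view shows the grey dock with its block at (147,208) and bridge at (182,208), mouth facing right. The drive is at (252,219), and the orange look-alike is at (330,320). I'll enlarge and measure.

Run:
```python
from h import *
z=np.load('pics/top0.png.npz');p,d=z['p'],z['d'];i=dict(mtx=z['m'],R=z['R'],t=z['t'])
c=cv2.resize(p[170:270,90:290],(800,400),interpolation=cv2.INTER_CUBIC);cv2.imwrite('pics/c1.png',c)
hsv=cv2.cvtColor(p,cv2.COLOR_BGR2HSV)
m=np.zeros(p.shape[:2],np.uint8);m[195:245,222:282]=(hsv[195:245,222:282,2]>150)*255
m=cv2.morphologyEx(m,cv2.MORPH_CLOSE,np.ones((5,5)))
k=max(cv2.findContours(m,0,1)[0],key=cv2.contourArea);b=cv2.boxPoints(cv2.minAreaRect(k));print(b)
print(np.round([ray(i,q,.0095) for q in b],4))
for n,uv in dict(btn=(145,212),bridge=(182,208),br_a=(182,188),br_b=(182,229),blk=(147,208)).items():
    print(n,np.round(ray(i,uv,.02),4),np.round(dpt(i,uv,d),4))
print('x+ px',ray(i,(300,200),0),ray(i,(200,200),0),ray(i,(200,300),0))
```

```text
[[227.95851 226.65561]
 [235.21162 199.45645]
 [273.61414 209.69711]
 [266.36102 236.89627]]
[[ 0.4896  0.0464  0.0095]
 [ 0.5605  0.0293  0.0095]
 [ 0.5346 -0.0706  0.0095]
 [ 0.464  -0.0527  0.0095]]
btn [0.5247 0.2583 0.02  ] [0.5218 0.2509 0.044 ]
bridge [0.5358 0.164  0.02  ] [0.5356 0.1638 0.021 ]
br_a [0.5877 0.1658 0.02  ] [0.5875 0.1655 0.0213]
br_b [0.4818 0.1621 0.02  ] [0.4816 0.1617 0.0218]
blk [0.535  0.2536 0.02  ] [0.5318 0.2461 0.045 ]
x+ px [ 0.56188054 -0.13900588  0.        ] [0.55980817 0.12224898 0.        ] [0.30272478 0.1143937  0.        ]
```

View pics/c1.png

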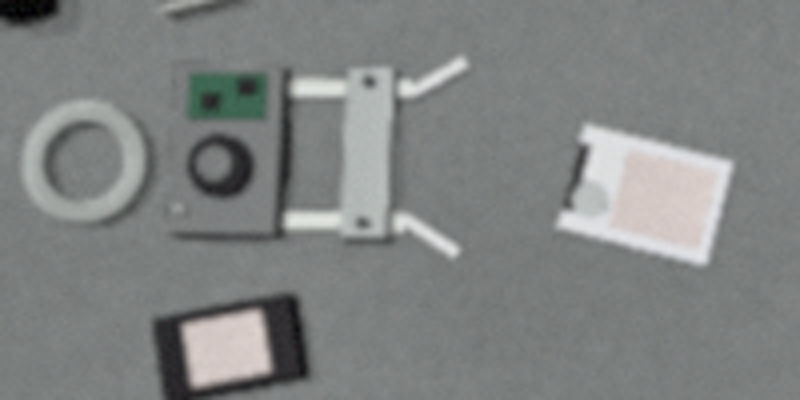

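The crop shows the connector strip at the drive's left end, facing the dock. The drive points about 14° off the dock's axis. Next I go above the tail, turning the fingers' line parallel to the tail edge.

play_rows:
  commands: "0.46 0.77 0 0 0 0.32;0.46 0.77 0 0 0 0.32;0.46 0.77 0 0 0 0.32;0.46 0.77 0 0 0 0.32;0.46 0.77 0 0 0 0.32;0.46 0.77 0 0 0 0.32;0.46 0.77 0 0 0 0.32;0.46 0.77 0 0 0 0.32;0.46 0.77 0 0 0 0.32;0.46 0.77 0 0 0 0.32;0.46 0.77 0 0 0 0.32;0.46 0.77 0 0 0 0.32;0.46 0.77 0 0 0 0.32;0.46 0.77 0 0 0 0.32;0.46 0.77 0 0 0 0.32;0.46 0.77 0 0 0 0.32;0.46 0.77 0 0 0 0.32;0.46 0.77 0 0 0 0.32;0.46 0.77 0 0 0 0.32;0.46 0.77 0 0 0 0.32"
  grip: 40

```text
time_s: 2.1
tcp_pos: [0.4891, -0.1244, 0.1857]
ee_rot: [[-0.258, -0.966, -0.001], [-0.966, 0.258, 0.0], [0.0, 0.001, -1.0]]
wrist_force: [0.1, 0.3, 0.7]
gripper_width: 0.457
gripper_force: 0.0
```

Run:
```python
from h import *
s=r.sense();print(s['time_s'],s['tcp_pos'],s['ee_rot'],s['joints'])
p,d,i=shot('wrist','w1.png');print(-np.array(i['R']).T@np.array(i['t']).ravel(),np.array(i['R']))
```

```text
2.1 [ 0.48912734 -0.1244493   0.18567869] [[-2.58068082e-01 -9.66126381e-01 -8.25432671e-04]
 [-9.66126732e-01  2.58068034e-01  1.66083751e-04]
 [ 5.25598926e-05  8.40333484e-04 -9.99999646e-01]] [ 4.17423038e+00  1.03318254e+01 -1.60858779e+01 -1.44353723e-02
 -6.36287732e+01 -1.91232742e+01]
[ 0.46869821 -0.20155789  0.38412846] [[-9.66165841e-01  2.57920949e-01  5.93052484e-04]
 [ 2.47196555e-01  9.25331452e-01  2.87498814e-01]
 [ 7.36031966e-02  2.77918134e-01 -9.57780810e-01]]
```

View pics/w1.png

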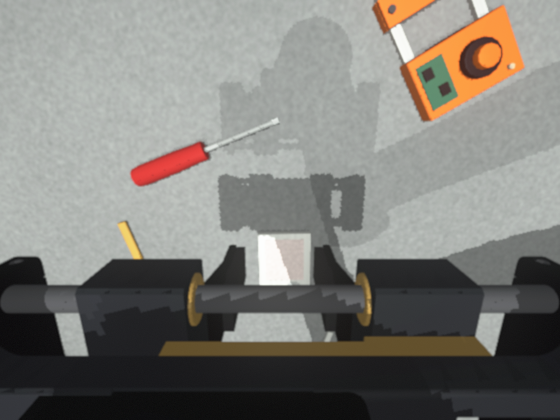

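The wrist view shows the drive's tail edge at row ~234, columns 258–310, between the fingers, with the screwdriver well behind it. I'll check the tail and the dock axis across views, with heights from two views.

Run:
```python
from h import *
def ld(n):
    z=np.load(f'pics/{n}.png.npz');return z['p'],z['d'],dict(mtx=z['m'],R=z['R'],t=z['t'])
pt,dt,it=ld('top0');ps,ds,i_s=ld('side0');pw,dw,iw=ld('w1')
print('wrist tail',[np.round(ray(iw,q,.0095),4) for q in [(258.5,235),(310,233.5)]])
def tri(a,b):
    P=[np.array(i['mtx'])@np.c_[i['R'],np.ravel(i['t'])] for i in (it,i_s)]
    X=cv2.triangulatePoints(P[0],P[1],np.float64(a).reshape(2,1),np.float64(b).reshape(2,1));return (X[:3]/X[3]).ravel()
def box(p,i,x0,x1,y0,y1,thr=150):
    m=np.zeros(p.shape[:2],np.uint8);m[y0:y1,x0:x1]=(p[y0:y1,x0:x1].max(2)>thr)*255
    m=cv2.morphologyEx(m,cv2.MORPH_CLOSE,np.ones((5,5)))
    k=max(cv2.findContours(m,0,1)[0],key=cv2.contourArea);mm=cv2.moments(k)
    h=cv2.convexHull(k); q=cv2.approxPolyDP(h,4,True)[:,0]
    return (mm['m10']/mm['m00'],mm['m01']/mm['m00']),q
ct,qt=box(pt,it,222,282,195,245);cs,qs=box(ps,i_s,240,300,220,268)
print('drive centre',tri(ct,cs),ct,cs)
print('top q',[np.round(ray(it,q,.0095)[:2],4) for q in qt]);print('side q',[np.round(ray(i_s,q,.0095)[:2],4) for q in qs])
# dock points by depth in top: bridge pixels z 18-23mm, block z 22-26
V,U=np.mgrid[180:240,125:215]
K=np.linalg.inv(it['mtx']);X=(np.c_[U.ravel(),V.ravel(),np.ones(U.size)]@K.T*dt[V,U].reshape(-1,1)-np.ravel(it['t']))@it['R']
for nm,sel in dict(bridge=(X[:,2]>.015)&(U.ravel()>170)&(U.ravel()<195),block=(X[:,2]>.015)&(U.ravel()<166)).items():
    uv=np.c_[U.ravel(),V.ravel()][sel].astype(np.float32);k=cv2.minAreaRect(uv);b=cv2.boxPoints(k)
    print(nm,np.median(X[sel,2]),np.round(b,1).tolist(),[np.round(ray(it,q,.0225)[:2],4) for q in b])
sel=(X[:,2]>.030)&(U.ravel()<166);print('btn',sel.sum(),X[sel].mean(0),X[sel,2].max(),np.c_[U.ravel(),V.ravel()][sel].mean(0))
c=cv2.resize(ps[245:385,120:310],(760,560),interpolation=cv2.INTER_CUBIC);cv2.imwrite('pics/c2.png',c)
```

```text
wrist tail [array([ 0.5319, -0.0694,  0.0095]), array([ 0.4657, -0.0539,  0.0095])]
drive centre [ 0.51042641 -0.01484595  0.00370992] (251.85058051489148, 218.4711425206125) (269.4180604055627, 243.3138516204129)
top q [array([0.5565, 0.0271]), array([ 0.5312, -0.069 ]), array([ 0.4663, -0.0492]), array([0.4914, 0.0438])]
side q [array([ 0.474 , -0.1149]), array([0.4087, 0.0178]), array([0.5355, 0.0804]), array([ 0.6128, -0.0428])]
bridge 0.02176630285670291 [[171.89999389648438, 187.39999389648438], [190.5, 186.0], [194.3000030517578, 236.6999969482422], [175.6999969482422, 238.10000610351562]] [array([0.5887, 0.1913]), array([0.5927, 0.1436]), array([0.4622, 0.1297]), array([0.4583, 0.1767])]
block 0.02588757660907241 [[125.0, 228.0], [125.0, 182.0], [165.0, 182.0], [165.0, 228.0]] [array([0.483 , 0.3065]), array([0.6018, 0.3125]), array([0.6026, 0.2096]), array([0.4838, 0.2048])]
btn 229 [0.52553041 0.24398448 0.06972129] 1.1912135391607053 [144.8209607  208.99126638]
```

View pics/c2.png

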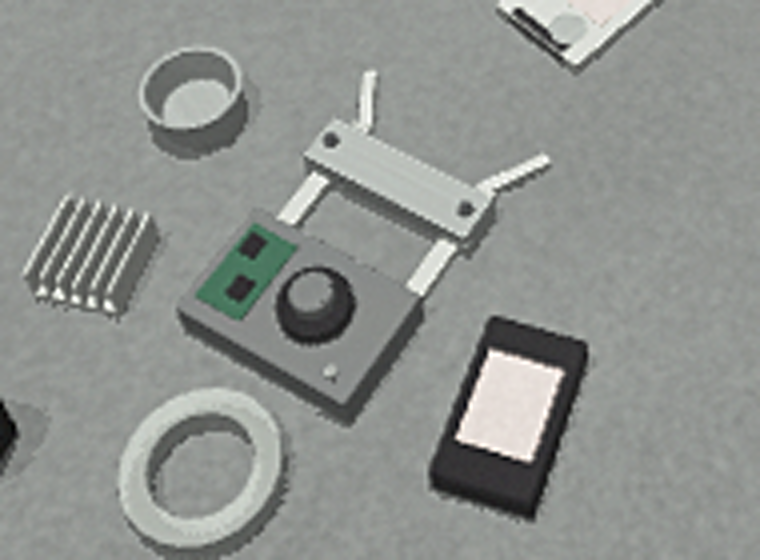

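The side crop shows the dock's bridge screws at about (202,280) and (236,297), and the button top at (199,316). I'll triangulate these with the top view.

Run:
```python
from h import *
def ld(n):
    z=np.load(f'pics/{n}.png.npz');return z['p'],z['d'],dict(mtx=z['m'],R=z['R'],t=z['t'])
pt,dt,it=ld('top0');ps,ds,i_s=ld('side0')
P=[np.array(i['mtx'])@np.c_[i['R'],np.ravel(i['t'])] for i in (it,i_s)]
def tri(a,b):
    X=cv2.triangulatePoints(P[0],P[1],np.float64(a).reshape(2,1),np.float64(b).reshape(2,1));return (X[:3]/X[3]).ravel()
T=lambda x,y:(90+x/4-.375,170+y/4-.375); S=lambda x,y:(120+x/4-.375,245+y/4-.375)
a=tri(T(370,82),S(330,139));b=tri(T(362,223),S(465,208));print('screws',a,b,a-b,'mid',(a+b)/2)
f=[tri(T(289,68),S(259,208)),tri(T(282,236),S(424,300))];print('block front top',f,f[0]-f[1])
print('rear',tri(T(177,63),S(179,308)),tri(T(172,233),S(349,413)))
print('btn',tri(T(216,158),S(311,292)),[np.round(ray(it,T(216,158),z),4) for z in (.03,.04,.05)],dpt(i_s,S(311,292),ds),dpt(it,T(213,156),dt))
print('guides',tri(T(464,62),S(372,72)),tri(T(456,253),S(549,158)))
```

```text
screws [0.58198488 0.16444255 0.0253035 ] [0.49079144 0.16597236 0.02589947] [ 0.09119344 -0.00152981 -0.00059596] mid [0.53638816 0.16520745 0.02560149]
block front top [array([0.59158743, 0.21794208, 0.02115006]), array([0.48313557, 0.21902233, 0.01653348])] [ 0.10845186 -0.00108025  0.00461658]
rear [0.59195427 0.28805684 0.02487432] [0.48361976 0.28925652 0.01551978]
btn [0.52839072 0.25450879 0.04358342] [array([0.5308, 0.2591, 0.03  ]), array([0.5295, 0.256 , 0.04  ]), array([0.5283, 0.2529, 0.05  ])] [0.52642687 0.25503056 0.04573806] [0.52953207 0.25484985 0.04978432]
guides [0.59710775 0.1067097  0.01035701] [0.47273499 0.10819131 0.01089077]
```

Measurements agree. The drive's tail middle is at (0.499, -0.062) with heading ~76.7°. The dock's centreline is at x≈0.536 with heading ~89°, stop at y≈0.2195, and the button top is at (0.5285, 0.2545, 0.045). Now I lower behind the tail.

play_rows:
  commands: "0.02 0.1 -0.6 0 0 0.02;0.02 0.1 -0.6 0 0 0.02;0.02 0.1 -0.6 0 0 0.02;0.01 0.1 -0.6 0 0 0.02;0.01 0.1 -0.6 0 0 0.02;0.01 0.1 -0.6 0 0 0.02;0 0.1 -0.6 0 0 0.02;0 0.1 -0.6 0 0 0.03;0 0.1 -0.6 0 0 0;0 0.1 -0.4 0 0 0;0 0.1 -0.2 0 0 0;0 0 -0.06 0 0 0;0 0 0 0 0 0"
  grip: 40

```text
time_s: 3.45
tcp_pos: [0.4919, -0.0926, 0.0044]
ee_rot: [[-0.235, -0.972, 0.0], [-0.972, 0.235, -0.0], [0.0, -0.0, -1.0]]
wrist_force: [-0.1, 0.5, 0.7]
gripper_width: 0.462
gripper_force: 0.0
```

Run:
```python
from h import *
s=r.sense();print(s['time_s'],s['tcp_pos'],s['ee_rot'][:,1],s['wrist_force'],s['gripper_width'])
p,d,i=shot('top','top1.png')
cv2.imwrite('pics/c3.png',cv2.resize(p[170:270,130:310],(720,400),interpolation=cv2.INTER_CUBIC))
```

```text
3.45 [ 0.49190019 -0.0925754   0.00436551] [-9.71957111e-01  2.35158154e-01 -1.27051702e-04] [-0.08935963  0.53963199  0.68292153] 0.46232582762500435
```

play_rows:
  commands: "0.043 0.178 0 0 0 0;0.043 0.178 0 0 0 0;0.043 0.178 0 0 0 0;0.043 0.178 0 0 0 0;0.06 0.2 0 0 0 0;0.06 0.2 0 0 0 0;0.06 0.2 0 0 0 0;0.06 0.2 0 0 0 0;0.06 0.2 0 0 0 0;0.06 0.2 0 0 0 0;0.06 0.2 0 0 0 0;0.06 0.1 0 0 0 0;0 0 0 0 0 0"

```text
time_s: 4.8
tcp_pos: [0.5117, -0.0257, 0.0043]
ee_rot: [[-0.235, -0.972, 0.0], [-0.972, 0.235, 0.0], [-0.0, -0.0, -1.0]]
wrist_force: [0.6, -0.2, -0.6]
gripper_width: 0.461
gripper_force: 0.0
```

```bash
cat > look.py <<'E'
from h import *
import sys
s=r.sense();print(s['time_s'],s['tcp_pos'],np.degrees(np.arctan2(-s['ee_rot'][1,0],-s['ee_rot'][0,0])),s['wrist_force'])
p,d,i=shot('top','top_%s.png'%sys.argv[1])
cv2.imwrite('pics/c_%s.png'%sys.argv[1],cv2.resize(p[170:270,120:300],(720,400),interpolation=cv2.INTER_CUBIC))
E
python3 look.py a
```

```text
4.8 [ 0.51167726 -0.02574263  0.00427459] 76.43125922905215 [ 0.62327053 -0.1705191  -0.64060568]
```

View pics/c_a.png

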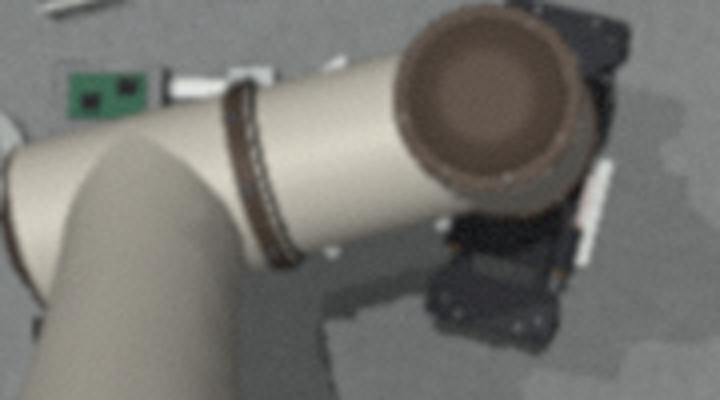

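The top view shows the arm covering the dock, with a white strip, perhaps the drive's tail, at crop (595,215). That is unclear, so I check from the side.

Run:
```python
from h import *
p,d,i=shot('side','side_a.png')
cv2.imwrite('pics/cs_a.png',cv2.resize(p[150:350,180:380],(600,600),interpolation=cv2.INTER_CUBIC))
it=cams.camera_info('top')
for n,c in (('top',it),('side',i)):
  for q in ([.5117,-.0257,.004],[.4988,-.0617,.0095],[.514,-.0165,.0095]):
    x=c['mtx']@(np.array(c['R'])@q+np.ravel(c['t']));print(n,q,x[:2]/x[2])
```

```text
top [0.5117, -0.0257, 0.004] [256.25164484 218.58565064]
top [0.4988, -0.0617, 0.0095] [270.01749006 223.44297074]
top [0.514, -0.0165, 0.0095] [252.56812872 217.44102429]
side [0.5117, -0.0257, 0.004] [270.2164953  239.97010878]
side [0.4988, -0.0617, 0.0095] [281.32988292 230.9930992 ]
side [0.514, -0.0165, 0.0095] [267.64014042 240.73331447]
```

View pics/cs_a.png

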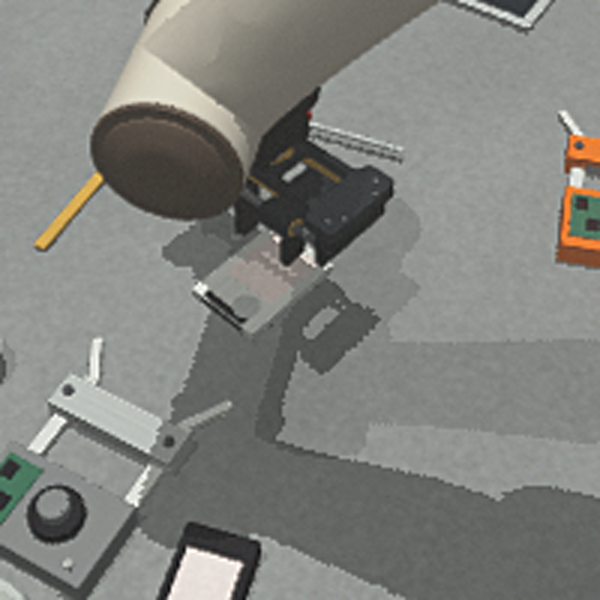

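The side view shows the fingers hovering over the drive's label, the drive unmoved. When the fingers are open, their tips sit higher than the TCP. I back off and feel for the bench.

play_rows:
  commands: "0 0 0.5 0 0 0;0 0 0.5 0 0 0;-0.17 -0.56 0 0 0 0;-0.17 -0.56 0 0 0 0;-0.17 -0.56 0 0 0 0;-0.17 -0.56 0 0 0 0;0 0 -0.5 0 0 0;0 0 -0.5 0 0 0;0 0 -0.07 0 0 0;0 0 0 0 0 0"

```text
time_s: 5.9
tcp_pos: [0.4906, -0.0936, 0.002]
ee_rot: [[-0.235, -0.972, -0.001], [-0.972, 0.235, -0.0], [0.001, 0.001, -1.0]]
wrist_force: [0.3, 0.2, 0.1]
gripper_width: 0.458
gripper_force: 0.0
```

play_rows:
  commands: "0 0 -0.07 0 0 0;0 0 -0.07 0 0 0;0 0 0 0 0 0"

```text
time_s: 6.2
tcp_pos: [0.491, -0.0933, -0.0019]
ee_rot: [[-0.235, -0.972, 0.0], [-0.972, 0.235, 0.0], [-0.0, -0.0, -1.0]]
wrist_force: [0.2, 0.5, -0.3]
gripper_width: 0.461
gripper_force: 0.0
```

Run:
```python
from h import *
p,d,i=shot('side','side_b.png')
# drive nose/label check and finger tip depth
cv2.imwrite('pics/cs_b.png',cv2.resize(p[180:270,220:340],(800,600),interpolation=cv2.INTER_CUBIC))
print(r.sense()['wrist_force'],r.sense()['tcp_pos'])
```

```text
[ 0.08231345 -0.14356051  0.81724639] [ 0.49101269 -0.09329954 -0.00184301]
```

View pics/cs_b.png

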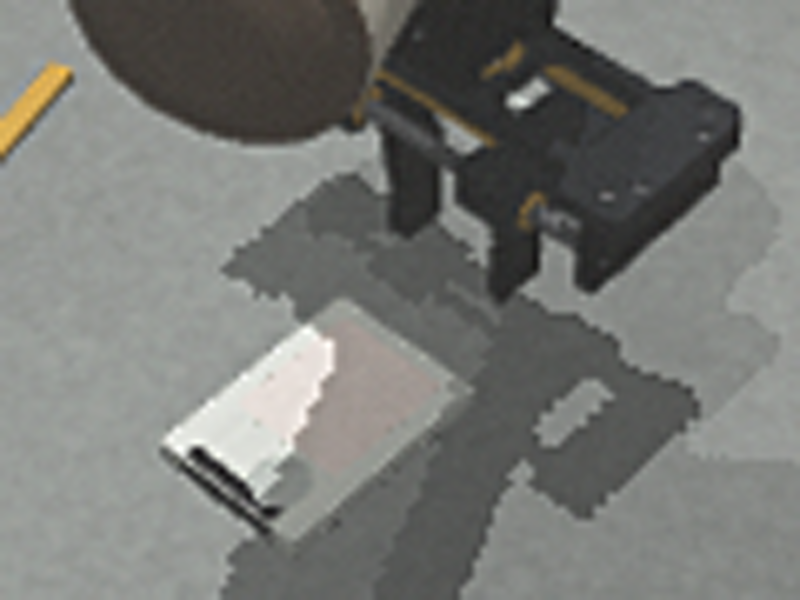

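The crop shows the drive untouched at its original place and the fingertips behind its tail, still above the bench. I keep lowering in small steps.

play_rows:
  commands: "0 0 -0.07 0 0 0;0 0 -0.07 0 0 0;0 0 0 0 0 0"

```text
time_s: 6.55
tcp_pos: [0.4906, -0.0934, -0.0065]
ee_rot: [[-0.235, -0.972, -0.001], [-0.972, 0.235, -0.0], [0.0, 0.001, -1.0]]
wrist_force: [-0.9, 0.0, 0.5]
gripper_width: 0.463
gripper_force: 0.0
```

play_rows:
  commands: "0 0 -0.05 0 0 0;0 0 -0.05 0 0 0;0 0 0 0 0 0"

```text
time_s: 6.85
tcp_pos: [0.4907, -0.0934, -0.0095]
ee_rot: [[-0.235, -0.972, -0.0], [-0.972, 0.235, -0.0], [0.0, 0.0, -1.0]]
wrist_force: [-0.7, -0.2, -0.2]
gripper_width: 0.457
gripper_force: 0.0
```

play_rows:
  commands: "0 0 -0.05 0 0 0;0 0 -0.05 0 0 0;0 0 0 0 0 0"

```text
time_s: 7.15
tcp_pos: [0.4907, -0.0934, -0.0125]
ee_rot: [[-0.235, -0.972, -0.0], [-0.972, 0.235, -0.0], [0.0, 0.0, -1.0]]
wrist_force: [0.3, -0.7, 0.7]
gripper_width: 0.459
gripper_force: 0.0
```

play_rows:
  commands: "0 0 -0.05 0 0 0;0 0 0 0 0 0"

```text
time_s: 7.35
tcp_pos: [0.4908, -0.0934, -0.0139]
ee_rot: [[-0.235, -0.972, -0.0], [-0.972, 0.235, -0.0], [0.0, 0.0, -1.0]]
wrist_force: [0.1, -0.5, -0.8]
gripper_width: 0.456
gripper_force: 0.0
```

play_rows:
  commands: "0 0 -0.05 0 0 0;0 0 0 0 0 0"

```text
time_s: 7.55
tcp_pos: [0.4907, -0.0934, -0.0154]
ee_rot: [[-0.235, -0.972, -0.0], [-0.972, 0.235, -0.0], [0.0, 0.0, -1.0]]
wrist_force: [1.2, 0.3, 0.3]
gripper_width: 0.461
gripper_force: 0.0
```

Run:
```python
from h import *
p,d,i=shot('side','side_c.png')
cv2.imwrite('pics/cs_c.png',cv2.resize(p[180:270,220:340],(800,600),interpolation=cv2.INTER_CUBIC))
print(r.sense()['wrist_force'],r.sense()['tcp_pos'])
```

```text
[0.19676152 0.00217767 0.03678748] [ 0.4907987  -0.09340833 -0.01534041]
```

View pics/cs_c.png

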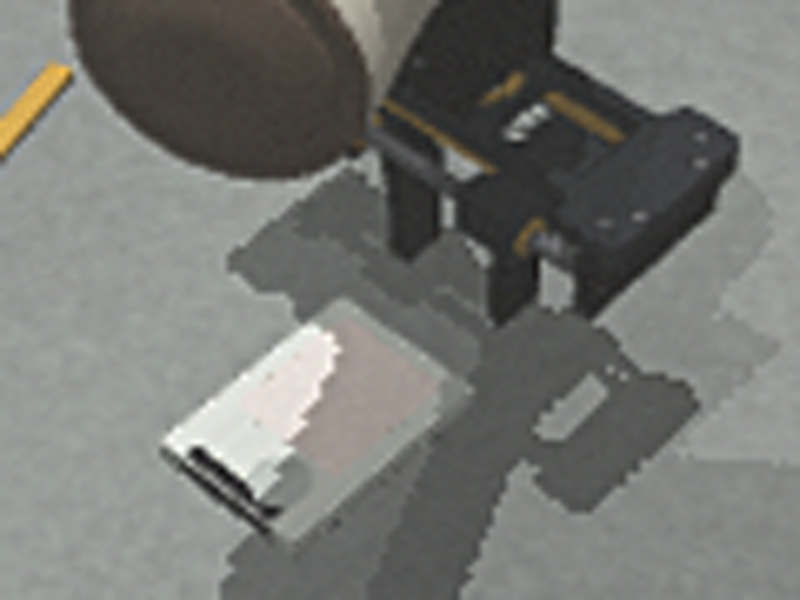

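The crop shows the fingertips (crop (410,260) and (500,322)) closer to the bench, still behind the tail. I'll work out their height numerically.

Run:
```python
from h import *
z=np.load('pics/side_c.png.npz');d=z['d'];i=dict(mtx=z['m'],R=z['R'],t=z['t'])
# all points near the tool below 60 mm, from depth
V,U=np.mgrid[195:240,265:325]
X=(np.c_[U.ravel(),V.ravel(),np.ones(U.size)]@np.linalg.inv(i['mtx']).T*d[V,U].reshape(-1,1)-np.ravel(i['t']))@i['R']
dark=(z['p'][V,U].max(2).ravel()<70)
rel=X[:,:2]-[.4908,-.0934]; a=rel@[-.972,.235]; b=rel@[.235,.972]
s=dark&(X[:,2]<.07)&(abs(b)<.03)
for lo,hi in((-.06,-.012),(.012,.06)):
    q=s&(a>lo)&(a<hi)&(X[:,2]>.004); o=np.argsort(X[q,2])[:12]
    print(np.round(np.c_[a[q][o],b[q][o],X[q,2][o],U.ravel()[q][o],V.ravel()[q][o]],4))
zz=np.load('pics/top1.png.npz')
```

```text
[[-2.65e-02  8.60e-03  2.05e-02  2.80e+02  2.18e+02]
 [-2.25e-02  5.30e-03  2.08e-02  2.82e+02  2.18e+02]
 [-2.22e-02  1.70e-03  2.20e-02  2.83e+02  2.17e+02]
 [-2.31e-02  8.60e-03  2.30e-02  2.81e+02  2.18e+02]
 [-2.69e-02  1.22e-02  2.32e-02  2.79e+02  2.18e+02]
 [-2.20e-02 -6.00e-03  2.37e-02  2.85e+02  2.15e+02]
 [-2.34e-02 -3.60e-03  2.46e-02  2.84e+02  2.15e+02]
 [-2.30e-02  9.00e-04  2.47e-02  2.83e+02  2.16e+02]
 [-2.64e-02  8.90e-03  2.47e-02  2.80e+02  2.17e+02]
 [-2.10e-02 -8.00e-04  2.47e-02  2.84e+02  2.16e+02]
 [-2.23e-02  5.70e-03  2.51e-02  2.82e+02  2.17e+02]
 [-2.75e-02  1.16e-02  2.61e-02  2.79e+02  2.17e+02]]
[[ 2.42e-02  1.17e-02  2.24e-02  2.94e+02  2.28e+02]
 [ 2.65e-02  1.04e-02  2.31e-02  2.95e+02  2.28e+02]
 [ 2.62e-02  6.20e-03  2.33e-02  2.96e+02  2.27e+02]
 [ 2.60e-02  2.00e-03  2.34e-02  2.97e+02  2.26e+02]
 [ 2.57e-02 -1.04e-02  2.45e-02  3.00e+02  2.23e+02]
 [ 2.71e-02 -5.00e-04  2.60e-02  2.98e+02  2.25e+02]
 [ 2.71e-02 -4.60e-03  2.65e-02  2.99e+02  2.24e+02]
 [ 2.43e-02  1.20e-02  2.67e-02  2.94e+02  2.27e+02]
 [ 1.86e-02  9.40e-03  2.78e-02  2.93e+02  2.25e+02]
 [ 2.68e-02  1.11e-02  2.79e-02  2.95e+02  2.27e+02]
 [ 2.65e-02  6.90e-03  2.80e-02  2.96e+02  2.26e+02]
 [ 2.70e-02 -4.00e-04  2.99e-02  2.98e+02  2.24e+02]]
```

Depth puts the tips about 35 mm above the TCP at this opening, so I continue down, feeling for contact.

play_rows:
  commands: "0 0 -0.1 0 0 0;0 0 -0.1 0 0 0;0 0 -0.1 0 0 0;0 0 0 0 0 0"

```text
time_s: 8.0
tcp_pos: [0.4904, -0.0934, -0.0248]
ee_rot: [[-0.235, -0.972, -0.001], [-0.972, 0.235, -0.0], [0.0, 0.001, -1.0]]
wrist_force: [0.4, 0.5, 0.2]
gripper_width: 0.463
gripper_force: 0.0
```

play_rows:
  commands: "0 0 -0.06 0 0 0;0 0 -0.06 0 0 0;0 0 0 0 0 0"

```text
time_s: 8.3
tcp_pos: [0.4907, -0.0934, -0.0281]
ee_rot: [[-0.235, -0.972, -0.001], [-0.972, 0.235, -0.0], [0.0, 0.0, -1.0]]
wrist_force: [0.2, 0.5, -0.5]
gripper_width: 0.466
gripper_force: 0.0
```

```bash
cat > tip.py <<'E'
from h import *
s=r.sense();T=s['tcp_pos'];y=s['ee_rot'][:2,1];x=-s['ee_rot'][:2,0]
p,d,i=shot('side');c=np.array(i['mtx'])@(np.array(i['R'])@(T+[0,0,.02])+np.ravel(i['t']));u,v=(c[:2]/c[2]).astype(int)
V,U=np.mgrid[v-35:v+35,u-35:u+35]
X=(np.c_[U.ravel(),V.ravel(),np.ones(U.size)]@np.linalg.inv(i['mtx']).T*d[V,U].reshape(-1,1)-np.ravel(i['t']))@i['R']
rel=X[:,:2]-T[:2];a=rel@y;b=rel@x;k=(p[V,U].max(2).ravel()<70)&(X[:,2]>.004)&(abs(b)<.014)
print(T,s['wrist_force'])
for lo,hi in((-.045,-.008),(.008,.045)):
    q=k&(a>lo)&(a<hi);z=np.sort(X[q,2]);print('lowest',np.round(z[:6],4),'b',np.round(np.percentile(b[q],[5,95]),4),'a',np.round(np.percentile(a[q],[5,95]),4))
E
python3 tip.py
```

```text
[ 0.49068703 -0.093399   -0.0280956 ] [ 0.16373753  0.50852568 -0.53541801]
lowest [0.0068 0.0093 0.0098 0.01   0.0113 0.0115] b [-0.0062  0.0129] a [-0.0315 -0.0212]
lowest [0.0101 0.0102 0.0102 0.0116 0.0126 0.0136] b [-0.0126  0.0121] a [0.0111 0.0414]
```

play_rows:
  commands: "0 0 -0.06 0 0 0;0 0 -0.06 0 0 0;0 0 0 0 0 0"

```text
time_s: 8.65
tcp_pos: [0.4906, -0.0934, -0.0317]
ee_rot: [[-0.235, -0.972, -0.001], [-0.972, 0.235, -0.0], [0.0, 0.001, -1.0]]
wrist_force: [-0.5, 0.3, -0.3]
gripper_width: 0.46
gripper_force: 0.0
```

play_rows:
  commands: "0 0 -0.05 0 0 0;0 0 0 0 0 0"

```text
time_s: 8.85
tcp_pos: [0.4908, -0.0934, -0.0331]
ee_rot: [[-0.235, -0.972, -0.0], [-0.972, 0.235, -0.0], [0.0, 0.0, -1.0]]
wrist_force: [0.6, -0.3, 0.6]
gripper_width: 0.459
gripper_force: 0.0
```

play_rows:
  commands: "0 0 -0.05 0 0 0;0 0 0 0 0 0"

```text
time_s: 9.05
tcp_pos: [0.4908, -0.0934, -0.0346]
ee_rot: [[-0.235, -0.972, -0.0], [-0.972, 0.235, -0.0], [0.0, 0.0, -1.0]]
wrist_force: [0.6, -0.5, -0.1]
gripper_width: 0.457
gripper_force: 0.0
```

play_rows:
  commands: "0 0 -0.04 0 0 0;0 0 0 0 0 0"

```text
time_s: 9.25
tcp_pos: [0.4908, -0.0934, -0.0358]
ee_rot: [[-0.235, -0.972, -0.0], [-0.972, 0.235, -0.0], [0.0, 0.0, -1.0]]
wrist_force: [0.2, 0.3, 0.6]
gripper_width: 0.46
gripper_force: 0.0
```

play_rows:
  commands: "0 0 -0.04 0 0 0;0 0 0 0 0 0"

```text
time_s: 9.45
tcp_pos: [0.4909, -0.0934, -0.0361]
ee_rot: [[-0.235, -0.972, 0.0], [-0.972, 0.235, -0.0], [0.0, -0.0, -1.0]]
wrist_force: [-1.8, 0.6, 5.9]
gripper_width: 0.46
gripper_force: 3.3
```

```bash
python3 tip.py
```

```text
[ 0.49093401 -0.09340626 -0.03607667] [-1.83523163  0.61699538  5.89360856]
lowest [0.0041 0.0043 0.0052 0.0056 0.0061 0.0061] b [-0.0064  0.013 ] a [-0.0311 -0.0212]
lowest [0.0042 0.0051 0.0054 0.0061 0.0062 0.007 ] b [-0.0125  0.0124] a [0.0106 0.0425]
```

Bench contact is at TCP z = -0.036. I raise 4 mm, so the tips are ~3 mm up, then approach and push.

play_rows:
  commands: "0 0 0.13 0 0 0;0 0 0 0 0 0;0.045 0.18 0 0 0 0;0.045 0.18 0 0 0 0;0.045 0.18 0 0 0 0;0.045 0.18 0 0 0 0;0.06 0.18 0 0 0 0;0.06 0.18 0 0 0 0;0.06 0.18 0 0 0 0;0.06 0.1 0 0 0 0;0 0 0 0 0 0"

```text
time_s: 10.6
tcp_pos: [0.504, -0.0521, -0.0329]
ee_rot: [[-0.235, -0.972, 0.001], [-0.972, 0.235, 0.0], [-0.0, -0.001, -1.0]]
wrist_force: [0.2, 0.0, -0.2]
gripper_width: 0.458
gripper_force: 0.0
```

```bash
cat > drv.py <<'E'
from h import *
import sys
z=np.load('pics/side0.png.npz')
def cent(p,i,x,y,sz=None):
    # rectified top-plane view (z=9.5mm), 1 px = 0.5 mm: u=(X-.40)/.0005 , v=(.30-Y)/.0005
    H=[];g=[(.40,.30),(.65,.30),(.65,-.10),(.40,-.10)]
    for q in g:
        c=np.array(i['mtx'])@(np.array(i['R'])@[q[0],q[1],.0095]+np.ravel(i['t']));H.append(c[:2]/c[2])
    M=cv2.getPerspectiveTransform(np.float32(H),np.float32([(0,0),(500,0),(500,800),(0,800)]))
    return cv2.warpPerspective(p,M,(500,800))
s=r.sense();T=s['tcp_pos'];th=np.degrees(np.arctan2(-s['ee_rot'][1,0],-s['ee_rot'][0,0]))
print(s['time_s'],T,th,s['wrist_force'])
p,d,i=shot('side','s_%s.png'%sys.argv[1]);w=cent(p,i,0,0);cv2.imwrite('pics/r_%s.png'%sys.argv[1],w)
# connector strip: dark pixels in a window ahead of the tool
e=np.radians(th);c0=T[:2]+.1*np.array([np.cos(e),np.sin(e)])
u,v=int((c0[0]-.40)/.0005),int((.30-c0[1])/.0005)
m=np.zeros(w.shape[:2],np.uint8);m[max(0,v-80):v+80,max(0,u-90):u+90]=(w.max(2)<60)[max(0,v-80):v+80,max(0,u-90):u+90]*255
for k in sorted(cv2.findContours(m,0,1)[0],key=cv2.contourArea)[-3:]:
    R=cv2.minAreaRect(k);b=cv2.boxPoints(R);print('dark',cv2.contourArea(k),np.round([.40+R[0][0]*.0005,.30-R[0][1]*.0005],4),np.round(np.array(R[1])*.5,1),R[2])
E
python3 drv.py a
python3 - <<'E'
E
```

```text
10.6 [ 0.50403984 -0.05206157 -0.03290025] 76.43157650526098 [ 0.24810671  0.04674234 -0.23861645]
dark 12.5 [0.5372 0.0578] [1.5 3.5] 90.0
dark 53.0 [0.5142 0.0557] [3.5 5.5] 90.0
dark 221.0 [0.5393 0.0494] [26.8  3.3] 13.706960678100586
```

Run:
```python
import sys;sys.argv=['','x']
from h import *
exec(open('drv.py').read().split("s=r.sense()")[0])
i=dict(mtx=z['m'],R=z['R'],t=z['t']);w=cent(z['p'],i,0,0)
m=np.zeros(w.shape[:2],np.uint8);m[440:600,150:350]=(w.max(2)<60)[440:600,150:350]*255
k=max(cv2.findContours(m,0,1)[0],key=cv2.contourArea);R=cv2.minAreaRect(k);print(np.round([.40+R[0][0]*.0005,.30-R[0][1]*.0005],4),np.array(R[1])*.5,R[2])
```

```text
[0.5322 0.0276] [26.77763367  2.79087853] 13.448614120483398
```

The drive moves rigidly with the fingers, as planned. I continue: straight, then an arc to line up with the dock.

play_rows:
  commands: "0.064 0.186 0 0 0 0;0.064 0.186 0 0 0 0;0.064 0.186 0 0 0 0;0.064 0.186 0 0 0 0;0.064 0.186 0 0 0 0;0.064 0.186 0 0 0 0;0.064 0.186 0 0 0 0;0.07 0.128 0 0 0 0.186;0.07 0.128 0 0 0 0.186;0.07 0.128 0 0 0 0.186;0.07 0.128 0 0 0 0.186;0.07 0.128 0 0 0 0.186;0 0 0 0 0 0"

```text
time_s: 11.95
tcp_pos: [0.5281, 0.0062, -0.0329]
ee_rot: [[-0.096, -0.995, 0.001], [-0.995, 0.096, 0.0], [-0.0, -0.001, -1.0]]
wrist_force: [-0.4, 0.1, 0.4]
gripper_width: 0.461
gripper_force: 0.0
```

```bash
python3 drv.py b
```

```text
11.95 [ 0.52805142  0.00621984 -0.03288186] 84.46852460047805 [-0.41774472  0.14932309  0.40326678]
dark 30.5 [0.5292 0.1205] [7.5 1.9] 7.125016689300537
dark 81.0 [0.5242 0.1142] [3.5 9.5] 90.0
dark 243.5 [0.5456 0.1114] [30.8  4.1] 6.842773914337158
```

play_rows:
  commands: "0.07 0.17 0 0 0 0.186;0.07 0.17 0 0 0 0.186;0.07 0.17 0 0 0 0.186;0 0 0 0 0 0"

```text
time_s: 12.4
tcp_pos: [0.5344, 0.0218, -0.0329]
ee_rot: [[-0.012, -1.0, 0.001], [-1.0, 0.012, 0.0], [-0.0, -0.001, -1.0]]
wrist_force: [-0.3, 0.1, -0.4]
gripper_width: 0.461
gripper_force: 0.0
```

```bash
python3 drv.py c
python3 - <<'E'
import cv2
w=cv2.imread('pics/r_c.png')[180:480,100:440]
cv2.imwrite('pics/rc.png',cv2.resize(w,None,fx=2,fy=2))
E
```

```text
12.4 [ 0.53438146  0.02177813 -0.03289157] 89.28886148972192 [-0.25107042  0.05561473 -0.43887747]
dark 22.5 [0.5188 0.136 ] [2.  6.5] 90.0
dark 33.0 [0.496  0.1582] [5.1 2.9] 51.34019470214844
dark 391.5 [0.538  0.1284] [41.9  4.3] 2.9609360694885254
```

View pics/rc.png

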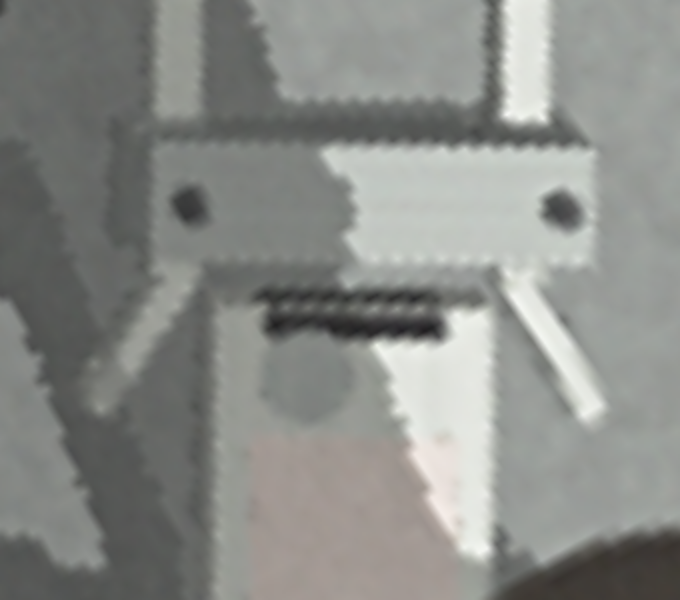

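The rectified picture shows the drive's sides at columns 215 and 495 (70 mm apart) and the rails' inner sides at 203 and 503. It is centred within 0.5 mm and square, with its nose at the mouth. Pushing straight in.

play_rows:
  commands: "0.002 0.2 0 0 0 0;0.002 0.2 0 0 0 0;0.002 0.2 0 0 0 0;0.002 0.2 0 0 0 0;0.002 0.2 0 0 0 0;0.002 0.2 0 0 0 0;0.002 0.2 0 0 0 0;0.002 0.2 0 0 0 0;0.002 0.2 0 0 0 0;0.002 0.2 0 0 0 0;0.002 0.2 0 0 0 0;0.002 0.2 0 0 0 0;0.002 0.1 0 0 0 0;0 0 0 0 0 0"

```text
time_s: 13.85
tcp_pos: [0.5348, 0.0966, -0.0329]
ee_rot: [[-0.014, -1.0, 0.001], [-1.0, 0.014, 0.0], [-0.0, -0.001, -1.0]]
wrist_force: [-0.1, 0.2, -0.9]
gripper_width: 0.457
gripper_force: 0.0
```

play_rows:
  commands: "0 0.06 0 0 0 0;0 0.06 0 0 0 0;0 0.06 0 0 0 0;0 0 0 0 0 0"

```text
time_s: 14.25
tcp_pos: [0.5345, 0.1015, -0.0329]
ee_rot: [[-0.014, -1.0, 0.0], [-1.0, 0.014, 0.0], [-0.0, -0.0, -1.0]]
wrist_force: [-0.1, 0.6, 0.7]
gripper_width: 0.461
gripper_force: 0.1
```

play_rows:
  commands: "0 0.05 0 0 0 0;0 0.05 0 0 0 0;0 0 0 0 0 0"

```text
time_s: 14.55
tcp_pos: [0.5346, 0.1046, -0.0329]
ee_rot: [[-0.014, -1.0, 0.0], [-1.0, 0.014, 0.0], [-0.0, -0.0, -1.0]]
wrist_force: [-0.5, -1.2, 0.6]
gripper_width: 0.455
gripper_force: 0.2
```

play_rows:
  commands: "0 0.04 0 0 0 0;0 0.04 0 0 0 0;0 0 0 0 0 0"

```text
time_s: 14.85
tcp_pos: [0.5345, 0.107, -0.033]
ee_rot: [[-0.014, -1.0, 0.0], [-1.0, 0.014, 0.0], [-0.0, -0.0, -1.0]]
wrist_force: [-0.6, -0.3, 1.0]
gripper_width: 0.458
gripper_force: 0.3
```

play_rows:
  commands: "0 0.04 0 0 0 0;0 0.02 0 0 0 0;0 0 0 0 0 0"

```text
time_s: 15.15
tcp_pos: [0.5344, 0.108, -0.033]
ee_rot: [[-0.014, -1.0, -0.0], [-1.0, 0.014, -0.001], [0.001, 0.0, -1.0]]
wrist_force: [0.6, -4.3, 0.5]
gripper_width: 0.459
gripper_force: 2.1
```

play_rows:
  commands: "0 0.03 0 0 0 0;0 0 0 0 0 0;0 0 0 0 0 0"

```text
time_s: 15.45
tcp_pos: [0.5344, 0.1081, -0.0329]
ee_rot: [[-0.015, -1.0, -0.001], [-1.0, 0.015, -0.001], [0.001, 0.001, -1.0]]
wrist_force: [2.3, -7.9, 1.5]
gripper_width: 0.462
gripper_force: 3.7
```

```bash
python3 drv.py e | head -1
python3 - <<'E'
from h import *
# gap between drive nose and block in top/side view through the slot between bridge and block (rectified at z=9.5mm)
w=cv2.imread('pics/r_e.png'); 
for u in (240,255,265,280,290,305): print(u,[int(x) for x in w[140:215:3,u].max(1)])
E
```

```text
15.45 [ 0.53439103  0.10813577 -0.03292078] 89.16374936761576 [ 2.32261889 -7.88453558  1.46522487]
240 [96, 95, 95, 92, 92, 91, 92, 93, 94, 92, 66, 51, 80, 116, 130, 129, 128, 128, 128, 126, 125, 127, 127, 128, 132]
255 [50, 74, 125, 124, 108, 97, 92, 89, 90, 91, 89, 104, 127, 128, 128, 125, 125, 126, 126, 126, 124, 123, 125, 125, 124]
265 [46, 43, 45, 93, 140, 146, 146, 137, 117, 97, 95, 119, 156, 157, 157, 173, 144, 122, 122, 123, 125, 126, 126, 125, 124]
280 [106, 57, 45, 77, 120, 140, 141, 140, 142, 143, 113, 67, 83, 159, 218, 229, 224, 217, 218, 221, 226, 202, 153, 160, 158]
290 [114, 68, 57, 112, 141, 142, 141, 140, 142, 144, 112, 65, 89, 168, 216, 228, 224, 222, 221, 222, 222, 222, 223, 224, 226]
305 [105, 136, 136, 141, 141, 140, 139, 140, 140, 140, 121, 72, 67, 168, 229, 227, 224, 222, 222, 222, 222, 222, 222, 222, 223]
```

The drive is firmly home, 8 N with no more travel. I back off, raise, and shut the fingers while measuring the button and its collar.

play_rows:
  commands: "0 -0.05 0 0 0 0;0 -0.1 0 0 0 0;0 -0.3 0 0 0 0;0 -0.5 0 0 0 0;0 -0.5 0 0 0 0;0 0 0.5 0 0 0;0 0 0.9 0 0 0;0 0 0.9 0 0 0;0 0 0.9 0 0 0;0 0 0.9 0 0 0;0 0 0.9 0 0 0;0 0 0.5 0 0 0;0 0 0 0 0 0"

```text
time_s: 16.8
tcp_pos: [0.536, 0.0655, 0.1345]
ee_rot: [[-0.015, -1.0, 0.005], [-1.0, 0.015, 0.002], [-0.002, -0.005, -1.0]]
wrist_force: [0.5, -0.4, -0.6]
gripper_width: 0.457
gripper_force: 0.0
```

play_rows:
  commands: "0 0 0 0 0 0;0 0 0 0 0 0;0 0 0 0 0 0;0 0 0 0 0 0;0 0 0 0 0 0;0 0 0 0 0 0;0 0 0 0 0 0"
  grip: 0

```text
time_s: 17.5
tcp_pos: [0.5345, 0.066, 0.132]
ee_rot: [[-0.014, -1.0, -0.0], [-1.0, 0.014, -0.0], [0.0, 0.0, -1.0]]
wrist_force: [1.1, 0.7, 0.6]
gripper_width: 0.011
gripper_force: 0.0
```

```bash
cat > t2.py <<'E'
from h import *
s=r.sense();T=s['tcp_pos'];y=s['ee_rot'][:2,1];x=-s['ee_rot'][:2,0];print(s['time_s'],T,s['gripper_width'],s['wrist_force'])
p,d,i=shot('side','s_t2.png')
V,U=np.mgrid[0:420,0:560]
X=(np.c_[U.ravel(),V.ravel(),np.ones(U.size)]@np.linalg.inv(i['mtx']).T*d.reshape(-1,1)-np.ravel(i['t']))@i['R']
rel=X[:,:2]-T[:2];a=rel@y;b=rel@x;ok=d.ravel()>0
k=ok&(abs(a)<.028)&(abs(b)<.02)&(X[:,2]>T[2]-.03)&(X[:,2]<T[2]+.06)
o=np.argsort(X[k,2])[:400:25];print('lowest a b z-Tz');print(np.round(np.c_[a[k],b[k],X[k,2]-T[2]][o],4))
q=ok&(np.hypot(X[:,0]-.5285,X[:,1]-.2545)<.03)&(X[:,2]<.08)&(X[:,2]>0)
rr=np.hypot(X[q,0]-.5285,X[q,1]-.2545)
for lo in np.arange(0,.03,.003):
    m=(rr>=lo)&(rr<lo+.003); print(round(lo,3),m.sum(),np.round(np.percentile(X[q,2][m],[10,50,90]),4) if m.any() else '')
t=q&(X[:,2]>.040);print('top centroid',X[t].mean(0),t.sum())
E
python3 t2.py
```

```text
17.5 [0.53448607 0.06601386 0.13195514] 0.010726202979675368 [1.06170516 0.65249988 0.58805404]
lowest a b z-Tz
[[-0.0093  0.0108  0.0367]
 [ 0.0039  0.0108  0.0439]
 [ 0.0075  0.0043  0.0489]
 [ 0.0067 -0.0092  0.0544]]
0.0 6 [0.0449 0.0459 0.0467]
0.003 20 [0.0438 0.0463 0.0482]
0.006 29 [0.0445 0.0457 0.0472]
0.009 43 [0.0386 0.0452 0.0468]
0.012 55 [0.0342 0.0369 0.0423]
0.015 61 [0.0346 0.036  0.0377]
0.018 94 [0.0234 0.0331 0.0364]
0.021 72 [0.0223 0.0238 0.0305]
0.024 92 [0.0224 0.024  0.0258]
0.027 114 [0.0223 0.024  0.0255]
top centroid [0.52606296 0.25579392 0.04534834] 103
```

The shut tips also sit 36 mm above the TCP. The button top is at 0.0455 and the collar at 0.036, so there is room for full travel. Moving over the button.

play_rows:
  commands: "-0.03 0.79 0 0 0 0;-0.03 0.79 0 0 0 0;-0.03 0.79 0 0 0 0;-0.03 0.79 0 0 0 0;-0.03 0.79 0 0 0 0;-0.03 0.79 0 0 0 0;-0.03 0.79 0 0 0 0;-0.02 0.77 0 0 0 0;0 0 0 0 0 0;0 0 -0.7 0 0 0;0 0 -0.7 0 0 0;0 0 -0.7 0 0 0;0 0 -0.7 0 0 0;0 0 -0.7 0 0 0;0 0 0 0 0 0"

```text
time_s: 19.05
tcp_pos: [0.5255, 0.2528, 0.0242]
ee_rot: [[-0.016, -1.0, -0.006], [-1.0, 0.016, -0.004], [0.004, 0.006, -1.0]]
wrist_force: [-0.7, -0.3, -0.3]
gripper_width: 0.004
gripper_force: 0.0
```

Run:
```python
from h import *
s=r.sense();T=s['tcp_pos'];print(s['time_s'],T,s['wrist_force'])
p,d,i=shot('side','s_t3.png')
V,U=np.mgrid[0:420,0:560]
X=(np.c_[U.ravel(),V.ravel(),np.ones(U.size)]@np.linalg.inv(i['mtx']).T*d.reshape(-1,1)-np.ravel(i['t']))@i['R']
k=(d.ravel()>0)&(abs(X[:,0]-T[0])<.03)&(abs(X[:,1]-T[1])<.03)&(X[:,2]>.03)&(X[:,2]<.095)
# print silhouette by height bins
for z in np.arange(.03,.095,.005):
    m=k&(X[:,2]>=z)&(X[:,2]<z+.005)
    if m.any(): print(round(z,3),m.sum(),np.round([X[m,0].min(),X[m,0].max(),X[m,1].min(),X[m,1].max()],4))
```

```text
19.05 [0.52553049 0.25279244 0.02417466] [-0.67638966 -0.30248181 -0.33858899]
```

The side camera is blocked there, so I press by feel.

play_rows:
  commands: "0 0 -0.15 0 0 0;0 0 -0.15 0 0 0;0 0 0 0 0 0"

```text
time_s: 19.4
tcp_pos: [0.5276, 0.2549, 0.0182]
ee_rot: [[-0.014, -1.0, 0.0], [-1.0, 0.014, 0.0], [-0.0, -0.0, -1.0]]
wrist_force: [0.1, -0.2, 0.1]
gripper_width: 0.007
gripper_force: 0.0
```

play_rows:
  commands: "0 0 -0.06 0 0 0;0 0 -0.06 0 0 0;0 0 0 0 0 0"

```text
time_s: 19.7
tcp_pos: [0.5275, 0.2549, 0.0144]
ee_rot: [[-0.014, -1.0, -0.0], [-1.0, 0.014, -0.0], [0.0, 0.0, -1.0]]
wrist_force: [0.9, 0.2, 0.4]
gripper_width: 0.005
gripper_force: 0.0
```

play_rows:
  commands: "0 0 -0.06 0 0 0;0 0 -0.06 0 0 0;0 0 0 0 0 0"

```text
time_s: 20.0
tcp_pos: [0.5274, 0.2548, 0.0105]
ee_rot: [[-0.014, -1.0, -0.001], [-1.0, 0.014, -0.0], [0.0, 0.001, -1.0]]
wrist_force: [0.1, -0.2, 0.2]
gripper_width: 0.002
gripper_force: 0.0
```

play_rows:
  commands: "0 0 -0.06 0 0 0;0 0 -0.06 0 0 0;0 0 0 0 0 0"

```text
time_s: 20.3
tcp_pos: [0.5277, 0.255, 0.0073]
ee_rot: [[-0.014, -1.0, 0.0], [-1.0, 0.014, -0.0], [-0.0, -0.0, -1.0]]
wrist_force: [-0.4, 0.8, 2.3]
gripper_width: 0.009
gripper_force: 1.1
```

play_rows:
  commands: "0 0 -0.06 0 0 0;0 0 -0.05 0 0 0;0 0 0 0 0 0"

```text
time_s: 20.6
tcp_pos: [0.5277, 0.255, 0.0041]
ee_rot: [[-0.014, -1.0, 0.0], [-1.0, 0.014, 0.0], [-0.0, -0.0, -1.0]]
wrist_force: [-1.0, 0.3, 3.2]
gripper_width: 0.006
gripper_force: 1.9
```

play_rows:
  commands: "0 0 -0.05 0 0 0;0 0 0 0 0 0"

```text
time_s: 20.8
tcp_pos: [0.5278, 0.2551, 0.0038]
ee_rot: [[-0.014, -1.0, 0.001], [-1.0, 0.014, -0.0], [0.0, -0.001, -1.0]]
wrist_force: [-2.4, -0.6, 10.6]
gripper_width: 0.003
gripper_force: 5.1
```

Bottomed out at 10.6 N after about 6 mm. A slight extra press, then let go, lift and clear the view.

play_rows:
  commands: "0 0 -0.02 0 0 0;0 0 0 0 0 0;0 0 0.1 0 0 0;0 0 0.3 0 0 0;0 0 0.8 0 0 0;0 0 0.8 0 0 0;0 0 0.8 0 0 0;0 0 0.8 0 0 0;0 0 0.8 0 0 0;0 0 0.8 0 0 0;0 0 0 0 0 0"

```text
time_s: 21.9
tcp_pos: [0.5295, 0.2562, 0.1615]
ee_rot: [[-0.014, -1.0, 0.006], [-1.0, 0.014, 0.004], [-0.004, -0.006, -1.0]]
wrist_force: [0.1, -0.3, 0.8]
gripper_width: 0.006
gripper_force: 0.0
```

play_rows:
  commands: "0 -0.5 0 0 0 0;0 -0.9 0 0 0 0;0 -0.9 0 0 0 0;0 -0.9 0 0 0 0;0 -0.9 0 0 0 0;0 -0.9 0 0 0 0;0 -0.9 0 0 0 0;0 -0.9 0 0 0 0;0 -0.9 0 0 0 0;0 -0.9 0 0 0 0;0 -0.9 0 0 0 0;0 -0.9 0 0 0 0;0 -0.9 0 0 0 0;0 -0.9 0 0 0 0;0 -0.9 0 0 0 0;0 -0.9 0 0 0 0;0 -0.9 0 0 0 0;0 -0.9 0 0 0 0;0 -0.5 0 0 0 0;0 0 0 0 0 0"

```text
time_s: 23.9
tcp_pos: [0.5263, -0.2356, 0.1564]
ee_rot: [[-0.017, -1.0, -0.003], [-1.0, 0.017, 0.001], [-0.001, 0.003, -1.0]]
wrist_force: [-0.5, 0.5, -0.2]
gripper_width: 0.006
gripper_force: 0.0
```

Run:
```python
from h import *
s=r.sense();print(s['time_s'],s['tcp_pos'],s['wrist_force'])
p,d,i=shot('top','top_z.png');z=np.load('pics/top0.png.npz')
# tail of drive in top view
m=np.zeros(p.shape[:2],np.uint8);m[190:228,186:240]=(p[190:228,186:240].max(2)>150)*255
for k in cv2.findContours(m,0,1)[0]:
    if cv2.contourArea(k)>15: b=cv2.boundingRect(k);print(b,np.round(ray(i,(b[0]+b[2]-.5,b[1]+b[3]/2),.0095),4))
print('row208',p[208,160:215].max(1).tolist());print('old   ',z['p'][208,160:215].max(1).tolist())
# bystanders: change regions
df=(cv2.absdiff(p,z['p']).max(2)>45).astype(np.uint8);df=cv2.morphologyEx(df,cv2.MORPH_OPEN,np.ones((3,3)))
n,_,st,_=cv2.connectedComponentsWithStats(df);print(st[1:].tolist())
p,d,i=shot('side','side_z.png')
V,U=np.mgrid[0:420,0:560]
X=(np.c_[U.ravel(),V.ravel(),np.ones(U.size)]@np.linalg.inv(i['mtx']).T*d.reshape(-1,1)-np.ravel(i['t']))@i['R']
q=(np.hypot(X[:,0]-.5275,X[:,1]-.255)<.008)&(X[:,2]>0);print('btn z',np.median(X[q,2]),q.sum())
```

```text
23.9 [ 0.52631777 -0.23557356  0.15637158] [-0.45021136  0.53251564 -0.23837729]
(232, 203, 8, 25) [0.5188 0.0173 0.0095]
(186, 190, 15, 38) [0.5349 0.1185 0.0095]
row208 [71, 60, 56, 94, 157, 188, 198, 192, 194, 196, 207, 217, 212, 203, 195, 181, 176, 180, 179, 179, 180, 179, 178, 184, 179, 183, 168, 146, 175, 203, 215, 214, 212, 215, 211, 215, 214, 217, 225, 207, 155, 114, 115, 120, 124, 125, 126, 127, 125, 123, 124, 129, 125, 127, 125]
old    [65, 43, 64, 99, 122, 128, 128, 129, 131, 127, 128, 124, 125, 127, 124, 137, 166, 179, 182, 184, 182, 183, 186, 185, 185, 184, 172, 133, 105, 111, 114, 121, 125, 128, 127, 128, 129, 131, 129, 130, 124, 129, 124, 125, 126, 128, 129, 128, 127, 126, 127, 125, 130, 127, 128]
[[225, 132, 75, 75, 2872], [294, 135, 15, 58, 341], [287, 139, 122, 114, 6067], [308, 145, 45, 52, 1438], [161, 195, 15, 26, 317], [188, 195, 12, 27, 314], [236, 202, 19, 18, 182], [230, 208, 42, 27, 273], [222, 231, 42, 70, 1839], [554, 250, 6, 15, 76], [527, 267, 33, 25, 480], [523, 292, 6, 6, 28], [464, 294, 96, 126, 6363], [200, 299, 78, 23, 381], [380, 302, 3, 3, 9], [186, 305, 86, 85, 4364], [358, 312, 32, 22, 325], [430, 315, 3, 4, 12], [350, 320, 5, 3, 15], [417, 320, 61, 100, 1939], [321, 327, 38, 17, 280], [162, 329, 31, 52, 916], [334, 343, 28, 28, 431], [285, 344, 3, 3, 9], [276, 350, 3, 4, 12], [285, 355, 4, 3, 12], [536, 355, 24, 34, 402], [321, 365, 3, 3, 9], [245, 367, 58, 41, 1072], [318, 369, 7, 6, 31], [262, 373, 3, 3, 9], [173, 377, 6, 9, 38], [318, 377, 3, 3, 9], [323, 376, 3, 3, 9], [277, 383, 41, 37, 998], [176, 387, 3, 4, 12], [186, 390, 71, 30, 1232], [72, 394, 8, 4, 24], [83, 396, 6, 4, 20], [90, 397, 13, 5, 43], [104, 399, 25, 7, 91], [130, 403, 51, 15, 269], [441, 406, 30, 14, 229], [256, 411, 20, 9, 137]]
btn z 0.04574668987894693 43
```

```bash
python3 -c "
from h import *
print(r.finish_job())"
```

```text
the job is handed in; nothing more can be done
None
```

The drive is flat and fully home against the end block. The button was then pressed all the way down and let go, and is back up. The bystanders near the dock look unmoved, but the last look did not cover everything the arm shadowed. The job is handed in at about 24 s; the judge's result was not shown.

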